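# Make up the spindle kit and the fence kit

## Robot

A 6-joint arm with a two-finger parallel gripper is mounted at the origin on the work surface. World frame = base frame: x ahead of the robot, y to its left, z up, the work surface at z = 0. Lengths are in m, angles in rad, forces in N, time in s.
With the tool pointing down it reaches from about 0.3 to 0.85 m from the base axis. Payload 4.2 kg.
Tool frame: the origin (TCP) lies at the very end of the fingers, on their centre line; the grasp point (between the pads) lies 19 mm behind it; z points along the fingers, x is the direction in which the jaws open and shut, and the axes are right-handed (so a half turn about z gives the same grasp; the last joint's range is limited). The gripper opens to 91 mm and grips with 3 to 60 N. Pads are 32 mm wide; open, the fingers measure 118 mm over their backs; the gripper's body (76 mm by 178 mm) begins 60 mm behind the grasp point.
Start: joints at [1.302, 0.32, 1.565, -0, 1.257, -0.02], TCP at [0.142, 0.557, 0.214] pointing down, gripper open.
Joint ranges: [-3.11, 3.11], [-0.84, 2.01], [0.21, 2.61], [-1.34, 4.49], [0.05, 2.63], [-2.56, 2.56]. Speed limits (rad/s): [2.57, 2.57, 3.14, 3.14, 3.14, 3.14].

## Interface

Orientations are given as a unit quaternion [x, y, z, w].
In Python, from workcell import manip, capture, calibration, ticket, look_for gives the robot as it stands.
- The arm moves only by the shell command python3 -m pendant 'ROWS' [FORCE]. ROWS is JSON, a list of rows, each a list of 7 numbers: the finger opening in cm, from 0 to 9.12, then the shift along the tool's x, y, z in cm, then the turn, a rotation vector about the tool's x, y, z in rad. In form: [[hand, x, y, z, ax, ay, az], ...]. A call has 1 to 20 rows; each row is the pose to reach, as a shift and turn from the pose commanded when the call began, along the tool's axes at that moment; what a row does not reach only later rows make up. A row lasts 1/10 s, in which the tool goes at most 50 mm and 8.59 degrees, less where a joint would pass 70% of its speed; a pose out of reach is approached as far as the arm can. A call with a gripper value outside its range is refused whole. The fingers move at their own pace and stop on an object; FORCE is the grip in N (left out, the last holds). Time passes only in rows, so rows that repeat a pose let the fingers close. It gives the time, the measured TCP pose, the force and the opening at its end, in the units of the state.
- manip.get_obs(): the state, without advancing time (a new reading comes with each control period).
- capture(name): name is "side" or "top" or "wrist"; returns the picture (400x640x3 uint8, red, green, blue); there is no depth.
- calibration(name): a dict with "mtx" (3x3 intrinsics, pixels), "rvec" (rotation vector, rad) and "tvec" (3), from world to camera coordinates, as OpenCV has them. Camera axes: x right, y down, z forward; pixel columns grow to the right and rows downward; lengths in m; the calibration is good to about 2 mm. A picture is of the moment at which its call begins: read the wrist's pose just before it. calibration takes no time and is no camera call; for the wrist camera it gives the pose at the moment of the call.
- ticket.finish_job(): hands the job in, once; it reports no verdict.
Trained networks look in the newest picture that a camera, given by its name, has taken for a name from the list of things; names that differ only in an ending like _2 or _b are one class to them, and where a whole thing is asked for, a point or a joint stands for the part that bears it (a point fixed in the world has none). Each returns a list of dicts, best first, with "p" (0 to 1); they miss things now and then, are a little off and sometimes report something else, mostly with a low value. They report only what shows in the picture. A call takes as long as a camera call. They do not tell look-alikes from the thing itself.
- look_for(camera, name): "position" ([x, y, z] in m, in world coordinates, good to about 4 mm: the middle of the surface that is visible of it).
The state is a dict: "t": time; "qpos": joint angles; "qd": joint speeds; "tau": joint torques, N m; "ee_pos": TCP position; "tool_rot": TCP orientation; "wrist_force": force on the tool from outside, world axes, zero at the start; "wrist_torque": the same for the moment, N m; "opening": finger opening in m.
Only numpy, scipy, OpenCV 4.12 (cv2) and the standard library are available. Lean on these libraries where they do the work, as an engineer would, in place of code of your own. Each camera call takes 0.05 s, during which the arm holds its last target.

## Task

Make up two tooling kits from the stock on the bench. Spindle kit: turn the slotted collar until its slot lines up with the key on the board's post and lower it fully down onto the board, then put the hexagonal collar on the same post, flat on top of it; fence kit: stand the lobed knob, stud up, in the wide pocket of the tray and lay the long wooden block, screw heads up, in the narrow pocket, both flat on the tray's floor. Leave the plain round collar, the short block and the glue bottle where they are.

Things in the scene. Friction and masses are not known exactly. Their poses are not given: they have to be found in the camera images.
- spindle_board: Fixed plywood board, 130 x 130 x 12 mm, with an upright steel post at its centre: 18 mm diameter up to 50 mm above the bench, tapering to 8 mm at its top, 62 mm above the bench. A steel key (rib), 8 mm wide, runs from the post along the board's +x to 24 mm from the post's axis; its top is 30 mm above the bench. Origin: on the post's axis at the board's underside (bench level); z up.
- fence_tray: Fixed shallow wooden tray, 128 (x) by 150 mm (y), floor 5 mm thick; rim and divider 4 mm thick, tops 11 mm above the bench. The divider runs along x: narrow pocket on the -y side (inside 120 x 54 mm, centre x 0, y -44 mm), wide pocket on the +y side (inside 120 x 84 mm, centre x 0, y +29 mm). Origin: centre of its underside (bench level); z up.
- slotted_collar: Loose aluminium collar, a thick C from above: 26 mm high, 60 mm outer diameter, 26 mm bore, a 16 mm wide slot right through its wall on its +x side. Two flats, 26 mm long, 54 mm apart, on its +y and -y sides suit a grasp. It goes down to the board only with the slot over the key; otherwise it rests on the key. Origin: centre of the underside; z up.
- hex_collar: Loose steel hexagonal collar like a big nut, 50 mm across flats, 28 mm high, with an opening 28 mm across (hexagonal, no thread). Origin: centre of the underside; z up; +x and every 60 degrees from it point square out of a flat.
- lobed_knob: Loose black hand knob with six round lobes, 48 mm across opposite lobes, head 30 mm high, standing on the head with a 10 mm diameter steel stud upwards to 55 mm. Origin: centre of the underside; z up; +x and every 60 degrees from it point out through a lobe.
- long_block: Loose hardwood stop block, 80 mm long (x), 30 mm wide (y), 40 mm high, two dark screw heads on top. Origin: centre of the underside; z up.
- short_block: Loose hardwood block like the long one but only 45 mm long (x), 30 mm wide (y), 40 mm high, one dark screw head on top. Stays in the stock. Origin: centre of the underside; z up.
- plain_collar: Loose round aluminium collar without slot or flats, 60 mm outer diameter, 26 mm bore, 26 mm high. Stays in the stock. Origin: centre of the underside; z up.
- glue_bottle: Loose upright white glue bottle with a black cap, 56 mm diameter, 130 mm high, among the stock. Origin: centre of the underside; z up.
Mind the look-alikes: they are no part of the job. Of the things like the fence_tray, leave any that is blue; of the rest the larger one is meant.

How it is judged:
On the way, in this order (a step that is already met when the one before it is completed fails the run):
1. the slotted collar is fully down on the board, on the key, and released (horizontal distance between slotted_collar and spindle_board below 0.008 m and z of slotted_collar in the frame of spindle_board between 0.008 and 0.017 m and angle between slotted_collar's own z axis and vertical below 0.12 rad and contact force between the fingers and slotted_collar below 0.1 N), for 0.2 s.
2. the hexagonal collar sits flat on the slotted collar on the post, and is released (horizontal distance between slotted_collar and spindle_board below 0.008 m and z of slotted_collar in the frame of spindle_board between 0.008 and 0.017 m and angle between each of slotted_collar, hex_collar's own z axis and vertical below 0.12 rad and horizontal distance between hex_collar and spindle_board below 0.01 m and z of hex_collar in the frame of spindle_board between 0.034 and 0.043 m and contact force between the fingers and hex_collar below 0.1 N), for 0.2 s.
At the end, for the whole second after the job is handed in: Slotted collar round the post (8 mm), down on the board (5 mm); hex collar round the post (10 mm), on top of it (5 mm); knob stud up on the floor of the wide pocket, long block on the floor of the narrow pocket (4 mm); none tilted over 7 degrees; all released and at rest (horizontal distance between slotted_collar and spindle_board below 0.008 m and z of slotted_collar in the frame of spindle_board between 0.008 and 0.017 m and angle between each of slotted_collar, hex_collar, lobed_knob, long_block's own z axis and vertical below 0.12 rad and horizontal distance between hex_collar and spindle_board below 0.01 m and z of hex_collar in the frame of spindle_board between 0.034 and 0.043 m and x of lobed_knob in the frame of fence_tray between -0.038 and 0.038 m and y of lobed_knob in the frame of fence_tray between 0.009 and 0.049 m and z of lobed_knob in the frame of fence_tray between 0.002 and 0.009 m and x of long_block in the frame of fence_tray between -0.03 and 0.03 m and y of long_block in the frame of fence_tray between -0.06 and -0.028 m and z of long_block in the frame of fence_tray between 0.002 and 0.009 m and linear speed of each of slotted_collar, hex_collar, lobed_knob, long_block below 0.02 m/s); the robot touches nothing.
It fails at once if short block moved more than 40 mm (distance of short_block from where it was at the start of the episode above 0.04 m).
It fails at once if plain collar moved more than 40 mm (distance of plain_collar from where it was at the start of the episode above 0.04 m).
It fails at once if glue bottle moved more than 40 mm (distance of glue_bottle from where it was at the start of the episode above 0.04 m).
It also fails if it takes over 106 s, if anything falls off the work surface, if the arm or the gripper's body presses on something with over 40 N, if the wrist force passes 120 N, or if a joint passes its speed limit or range.

## Working session

There is one attempt and no reset: what is moved stays moved. The work goes in short steps, Python scripts to look and compute and a shell command to move; the robot and the scene stay as the last step left them, time stands still between calls to the robot, and variables do not carry over. Pictures are saved under pics/ and viewed, and the job is handed in when it is done.

```bash
ls; mkdir -p pics; python3 - <<'E'
from workcell import manip, capture, calibration, look_for
import cv2
o=manip.get_obs()
for k,v in o.items(): print(k,v)
for n in ["side","top","wrist"]:
    im=capture(n); cv2.imwrite(f"pics/{n}0.png",im[:,:,::-1])
    c=calibration(n); print(n,c)
E
```

```text
pics
t 0.0
qpos [ 1.30197519e+00  3.20282971e-01  1.56566512e+00 -3.55652254e-05
  1.25739301e+00 -2.00471383e-02]
qd [-0.00091433 -0.00111127  0.00020078  0.00103652  0.00026956 -0.00123704]
tau [-2.60698143e-04 -4.12452972e+01 -2.31972724e+01  7.26136984e-02
  4.57479979e-02 -1.46984939e-04]
ee_pos [0.14147755 0.55680616 0.21313081]
tool_rot [ 7.89368188e-01  6.13919456e-01 -6.90594259e-04  5.36312686e-04]
wrist_force [0.07128171 0.16101122 0.55574334]
wrist_torque [-0.01564648 -0.01893874 -0.02230654]
opening 0.09144705303356904
side {'mtx': array([[466.35239161,   0.        , 318.57809815],
       [  0.        , 466.35239161, 194.89865949],
       [  0.        ,   0.        ,   1.        ]]), 'rvec': array([ 2.04166525, -0.7848374 ,  0.4216068 ]), 'tvec': array([-0.42264454,  0.2389496 ,  0.84529736])}
top {'mtx': array([[400.26489236,   0.        , 320.85035795],
       [  0.        , 400.26489236, 195.84777317],
       [  0.        ,   0.        ,   1.        ]]), 'rvec': array([ 2.09628202, -2.10428021,  0.23814526]), 'tvec': array([-0.0042011,  0.5856422,  0.9630832])}
wrist {'mtx': array([[311.01529422,   0.        , 317.54249175],
       [  0.        , 311.01529422, 198.19708632],
       [  0.        ,   0.        ,   1.        ]]), 'rvec': array([-2.28675459, -1.77890279, -0.26342272]), 'tvec': array([-0.57397803, -0.03170728,  0.39192427])}
```

View pics/top0.png

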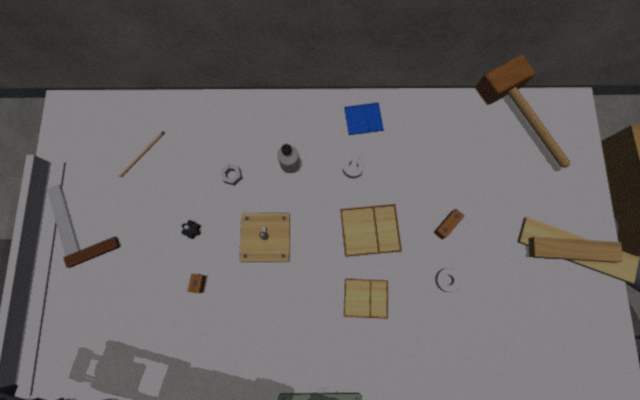

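View pics/side0.png

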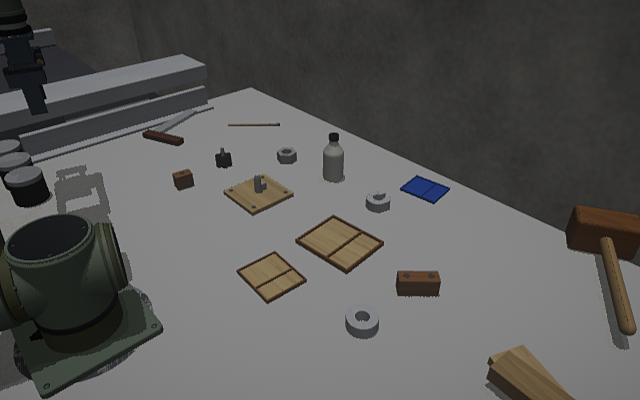

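View pics/wrist0.png

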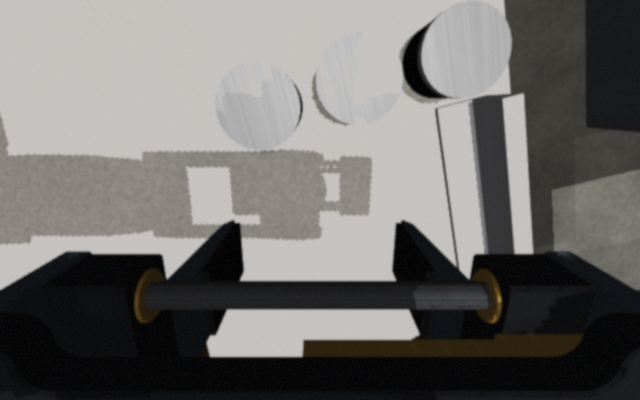

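The top view shows the board at (265,237), the large tray at (370,230), the slotted collar at (353,168), the hex collar at (232,175), the knob at (191,229) and the long block at (449,223). The plain collar (447,280), short block (196,284), bottle (288,158), small tray (366,299) and blue tray (364,118) are the ones to leave alone. I'll measure from enlarged crops.

```bash
cat > h.py <<'E'
import numpy as np, cv2
from scipy.spatial.transform import Rotation as R
from workcell import manip, capture, calibration, look_for
def unproj(c,uv,h):
    uv=np.atleast_2d(uv).astype(float)
    Rm=cv2.Rodrigues(np.array(c['rvec']))[0]; C=-Rm.T@c['tvec']
    out=[]
    for u,v in uv:
        d=Rm.T@np.linalg.inv(c['mtx'])@np.array([u,v,1.])
        out.append(C+d*(h-C[2])/d[2])
    return np.array(out)
def proj(c,P):
    return cv2.projectPoints(np.atleast_2d(np.array(P,float)),np.array(c['rvec']),np.array(c['tvec']),c['mtx'],None)[0][:,0]
def crop(im,u,v,w,h,s,name):
    x=cv2.resize(im[v:v+h,u:u+w],None,fx=s,fy=s,interpolation=cv2.INTER_CUBIC); cv2.imwrite('pics/'+name,x[:,:,::-1])
def delta(target,yaw=None):
    """tool-frame shift cm & yaw of tool x to target (tool pointing down)"""
    o=manip.get_obs(); r=R.from_quat(o['tool_rot'])
    d=r.inv().apply(np.array(target)-o['ee_pos'])*100
    x=r.as_matrix()[:,0]; cy=np.arctan2(x[1],x[0])
    print('tcp',o['ee_pos'].round(4),'toolx yaw',np.degrees(cy).round(2),'open',round(o['opening'],4),'t',round(o['t'],2),'j6',o['qpos'][5].round(3))
    print('shift cm',d.round(2))
    if yaw is not None:
        a=(yaw-cy+np.pi/2)%np.pi-np.pi/2
        print('az (tool, rad) =',round(-a,3))
E
python3 - <<'E'
from h import *
im=capture('top'); crop(im,160,100,200,170,4,'t1.png'); crop(im,330,130,150,170,4,'t2.png')
im2=capture('side'); crop(im2,160,120,250,150,3,'s1.png')
for n in ["spindle_board","fence_tray","slotted_collar","hex_collar","lobed_knob","long_block","plain_collar","short_block","glue_bottle"]:
  for cam in ["top","side"]:
    print(n,cam,[(np.round(d['position'],3).tolist(),round(d['p'],2)) for d in look_for(cam,n)[:4]])
E
```

```text
spindle_board top [([0.49, 0.146, 0.014], 0.84), ([0.373, -0.328, 0.029], 0.58)]
spindle_board side [([0.481, 0.133, 0.011], 0.57)]
fence_tray top [([0.501, -0.134, 0.003], 0.97), ([0.828, -0.123, 0.003], 0.84), ([0.33, -0.122, 0.007], 0.74)]
fence_tray side [([0.499, -0.138, 0.006], 0.93), ([0.326, -0.124, 0.008], 0.83), ([0.826, -0.128, 0.003], 0.57)]
slotted_collar top [([0.667, -0.089, 0.025], 0.79)]
slotted_collar side []
hex_collar top [([0.658, 0.241, 0.028], 0.76)]
hex_collar side [([0.653, 0.226, 0.02], 0.61)]
lobed_knob top [([0.507, 0.336, 0.027], 0.81)]
lobed_knob side [([0.506, 0.333, 0.026], 0.71)]
long_block top [([0.515, -0.338, 0.041], 0.8)]
long_block side [([0.514, -0.347, 0.034], 0.82), ([0.679, 0.068, 0.072], 0.46)]
plain_collar top [([0.371, -0.329, 0.027], 0.94)]
plain_collar side [([0.37, -0.333, 0.024], 0.9)]
short_block top [([0.367, 0.309, 0.044], 0.84)]
short_block side [([0.363, 0.302, 0.032], 0.56)]
glue_bottle top [([0.678, 0.08, 0.083], 0.77)]
glue_bottle side [([0.678, 0.071, 0.068], 0.68)]
```

```bash
python3 - <<'E'
from h import *
print(manip.get_obs()['t'])
E
```

```text
1.15
```

View pics/t1.png

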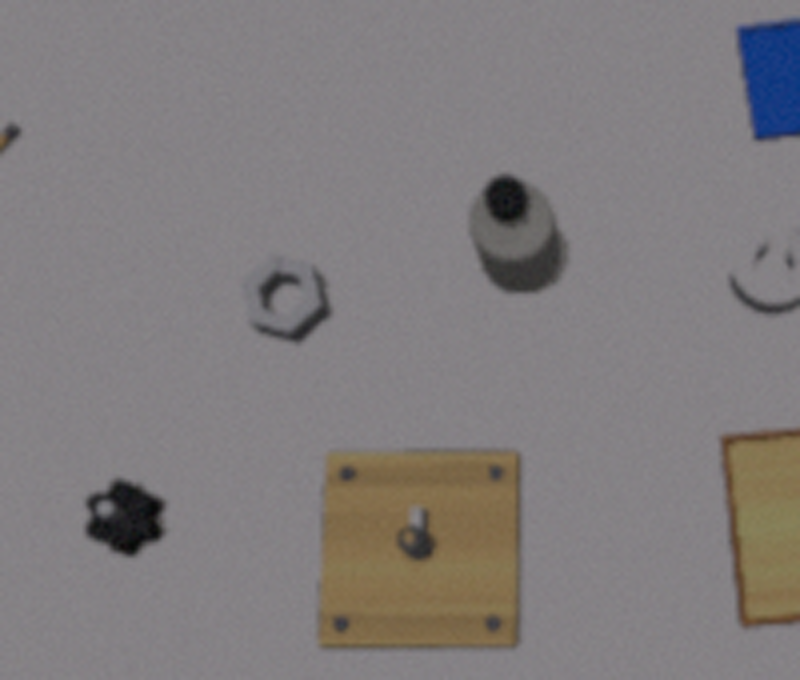

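View pics/t2.png

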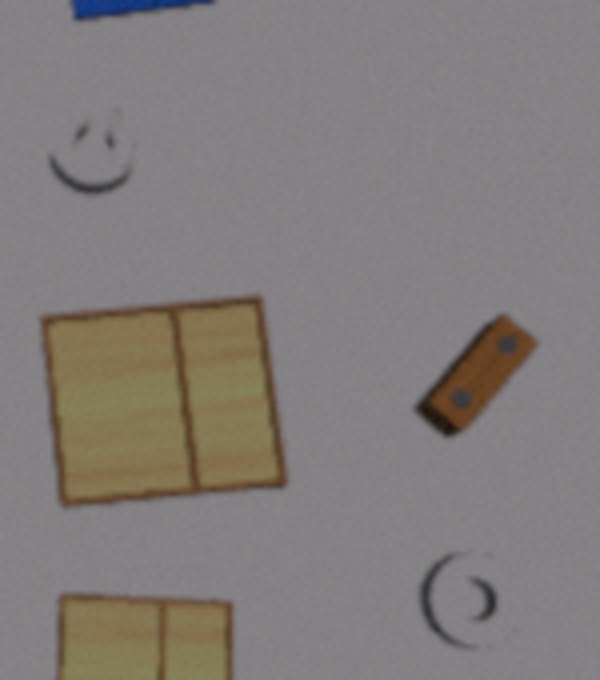

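View pics/s1.png

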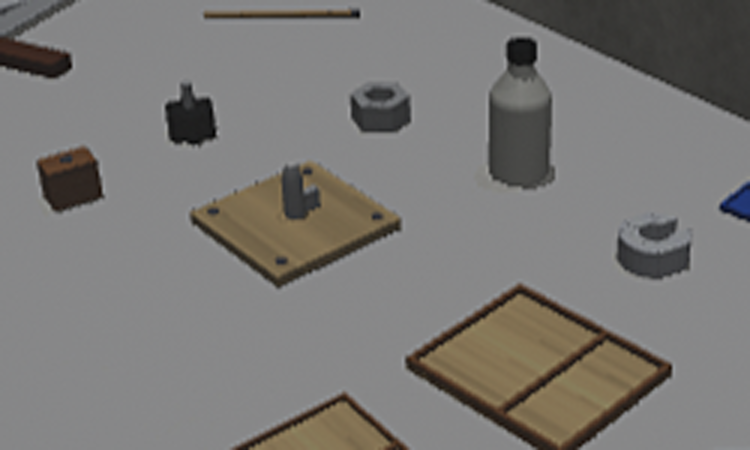

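```bash
python3 - <<'E'
from h import *
c=calibration('top')
f1=lambda p:(np.array(p)-1.5)/4+[160,100]
f2=lambda p:(np.array(p)-1.5)/4+[330,130]
def rect(P,nm):
    print(nm,P.mean(0).round(4), 'edges',np.linalg.norm(np.roll(P,-1,0)-P,axis=1).round(4),[np.degrees(np.arctan2(*(q-p)[1::-1])).round(1) for p,q in zip(P,np.roll(P,-1,0))])
rect(unproj(c,f1([(327,452),(519,452),(517,647),(320,645)]),.012),'board')
rect(unproj(c,f2([(42,317),(261,297),(285,487),(62,505)]),.011),'tray')
P=unproj(c,f2([(508,345),(461,399)]),.04);rect(P,'long')
print('screws board',unproj(c,f1([(347,473),(496,473),(493,624),(341,624)]),.012).round(4), unproj(c,f1([(347,473),(496,473),(493,624),(341,624)]),.012).mean(0))
print('key tip',unproj(c,f1([(418,508)]),.03))
print('hex',unproj(c,f1([(286,297)]),.028),'knob',unproj(c,f1([(125,517)]),.03))
print('slot',unproj(c,f2([(92,160)]),.026))
delta([.667,-.09,.19],np.pi/2)
E
```

```text
board [0.4881 0.1427 0.012 ] edges [0.1291 0.1296 0.1289 0.1284] [np.float64(-90.2), np.float64(-179.8), np.float64(89.2), np.float64(0.3)]
tray [ 0.5055 -0.1376  0.011 ] edges [0.1488 0.1281 0.1473 0.1262] [np.float64(-84.9), np.float64(-175.5), np.float64(94.4), np.float64(5.1)]
long [ 0.5191 -0.344   0.04  ] edges [0.0485 0.0485] [np.float64(136.8), np.float64(-43.2)]
screws board [[0.5385 0.1935 0.012 ]
 [0.5381 0.0936 0.012 ]
 [0.4377 0.0938 0.012 ]
 [0.4381 0.1936 0.012 ]] [0.48812521 0.14364479 0.012     ]
key tip [[0.51193258 0.14263797 0.03      ]]
hex [[0.65669328 0.23642762 0.028     ]] knob [[0.50673364 0.33440705 0.03      ]]
slot [[ 0.66791269 -0.09303126  0.026     ]]
tcp [0.1416 0.5573 0.214 ] toolx yaw 75.74 open 0.0909 t 1.15 j6 -0.02
shift cm [-49.8   66.86   2.4 ]
az (tool, rad) = -0.249
```

```bash
python3 - <<'E'
from h import *
c=calibration('wrist'); o=manip.get_obs(); r=R.from_quat(o['tool_rot'])
Rm=cv2.Rodrigues(np.array(c['rvec']))[0]; C=-Rm.T@c['tvec']
print('cam in tool',r.inv().apply(C-o['ee_pos']),'axis',r.inv().apply(Rm[2]),'camx',r.inv().apply(Rm[0]))
E
```

```text
cam in tool [-0.00072385 -0.08355881 -0.17066657] axis [8.91466922e-04 2.90318012e-01 9.56929808e-01] camx [ 9.99999600e-01 -1.93657084e-04 -8.72837715e-04]
```

```bash
python3 -m pendant '[[9.1,-49.8,66.8,2,0,0,-0.25],[9.1,-49.8,66.8,2,0,0,-0.25],[9.1,-49.8,66.8,2,0,0,-0.25],[9.1,-49.8,66.8,2,0,0,-0.25],[9.1,-49.8,66.8,2,0,0,-0.25],[9.1,-49.8,66.8,2,0,0,-0.25],[9.1,-49.8,66.8,2,0,0,-0.25],[9.1,-49.8,66.8,2,0,0,-0.25],[9.1,-49.8,66.8,2,0,0,-0.25],[9.1,-49.8,66.8,2,0,0,-0.25],[9.1,-49.8,66.8,2,0,0,-0.25],[9.1,-49.8,66.8,2,0,0,-0.25],[9.1,-49.8,66.8,2,0,0,-0.25],[9.1,-49.8,66.8,2,0,0,-0.25],[9.1,-49.8,66.8,2,0,0,-0.25],[9.1,-49.8,66.8,2,0,0,-0.25],[9.1,-49.8,66.8,2,0,0,-0.25],[9.1,-49.8,66.8,2,0,0,-0.25],[9.1,-49.8,66.8,2,0,0,-0.25],[9.1,-49.8,66.8,2,0,0,-0.25]]'; python3 - <<'E'
from h import *
delta([.667,-.09,.19],np.pi/2)
cv2.imwrite('pics/w1.png',capture('wrist')[:,:,::-1])
E
```

```text
t: 3.15
ee_pos: [0.6657, -0.0889, 0.1939]
tool_rot: [0.706, 0.708, -0.0, -0.0]
wrist_force: [0.1, -0.2, -1.7]
opening: 0.0911
tcp [ 0.6657 -0.0889  0.1939] toolx yaw 90.11 open 0.0911 t 3.15 j6 -1.723
shift cm [-0.11  0.13  0.39]
az (tool, rad) = 0.002
```

View pics/w1.png

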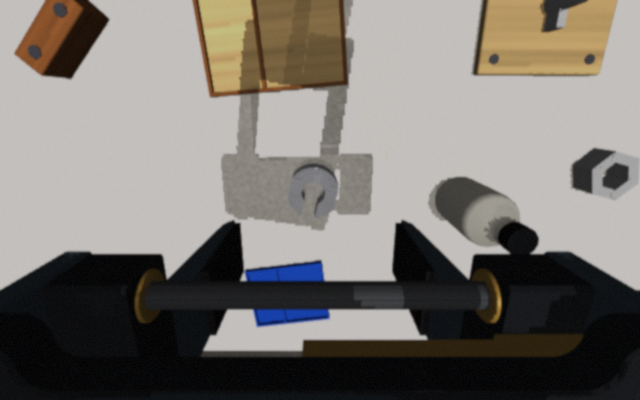

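```bash
python3 - <<'E'
import cv2
im=cv2.imread('pics/w1.png')[150:250,250:380]
im=cv2.resize(im,None,fx=6,fy=6,interpolation=cv2.INTER_CUBIC)
cv2.imwrite('pics/w1c.png',cv2.convertScaleAbs(im,alpha=1.4))
E
```

```text
(no output)
```

View pics/w1c.png

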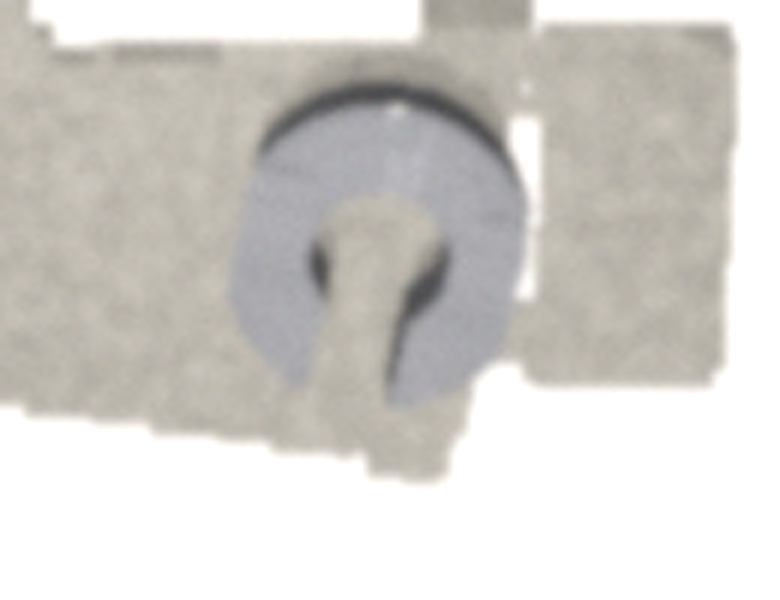

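```bash
cat >> h.py <<'E'
def collar_pts(x,y,yaw,h=.026):
    t=np.linspace(0,2*np.pi,721)
    o=np.c_[.030*np.cos(t),.030*np.sin(t)]; o[:,1]=np.clip(o[:,1],-.027,.027)
    b=np.c_[.013*np.cos(t),.013*np.sin(t)]
    slot=lambda p:(p[:,0]>0)&(abs(p[:,1])<.008)
    o=o[~slot(o)]; b=b[~slot(b)]
    s=np.linspace(.0102,.0289,30)
    e=np.vstack([np.c_[s,0*s+.008],np.c_[s,0*s-.008]])
    P=np.vstack([o,b,e]); c_,s_=np.cos(yaw),np.sin(yaw)
    return np.c_[x+c_*P[:,0]-s_*P[:,1],y+s_*P[:,0]+c_*P[:,1],0*P[:,0]+h]
def overlay(im,c,sets,box,s,name,a=1.4):
    u,v,w,h=box
    x=cv2.convertScaleAbs(cv2.resize(im[v:v+h,u:u+w],None,fx=s,fy=s,interpolation=cv2.INTER_CUBIC)[:,:,::-1],alpha=a)
    for P,col in sets:
        for p in proj(c,P):
            q=(p-[u,v]+.5)*s-.5
            cv2.circle(x,tuple(int(round(k)) for k in q),1,col,-1)
    cv2.imwrite('pics/'+name,x)
E
python3 - <<'E'
from h import *
im=cv2.imread('pics/w1.png')[:,:,::-1]; c=calibration('wrist')
f=lambda p:(np.array(p)+.5)/6-.5+[250,150]
L=unproj(c,f([(250,170),(232,300),(525,195),(512,320)]),.026); print(L.round(4))
S=unproj(c,f([(305,388),(387,405)]),.026);print(S.round(4), S.mean(0))
d1=L[1]-L[0];d2=L[3]-L[2];print([np.degrees(np.arctan2(d[1],d[0])) for d in (d1,d2)])
ctr=L.mean(0);print(ctr)
yaw=np.radians(-7); ctr=np.array([.667,-.0885])
yaw=np.arctan2(*(S.mean(0)[:2]-ctr)[::-1]);print(np.degrees(yaw))
overlay(im,c,[(collar_pts(.667,-.0885,np.radians(-8)),(0,0,255))],(250,150,130,100),6,'w1o.png')
E
```

```text
[[ 0.6613 -0.1181  0.026 ]
 [ 0.6866 -0.1221  0.026 ]
 [ 0.666  -0.0668  0.026 ]
 [ 0.6905 -0.0688  0.026 ]]
[[ 0.7043 -0.1084  0.026 ]
 [ 0.7078 -0.0926  0.026 ]] [ 0.70605912 -0.10053513  0.026     ]
[np.float64(-8.924621738521722), np.float64(-4.590367608543878)]
[ 0.67608288 -0.09394107  0.026     ]
-17.125421730635228
```

View pics/w1o.png

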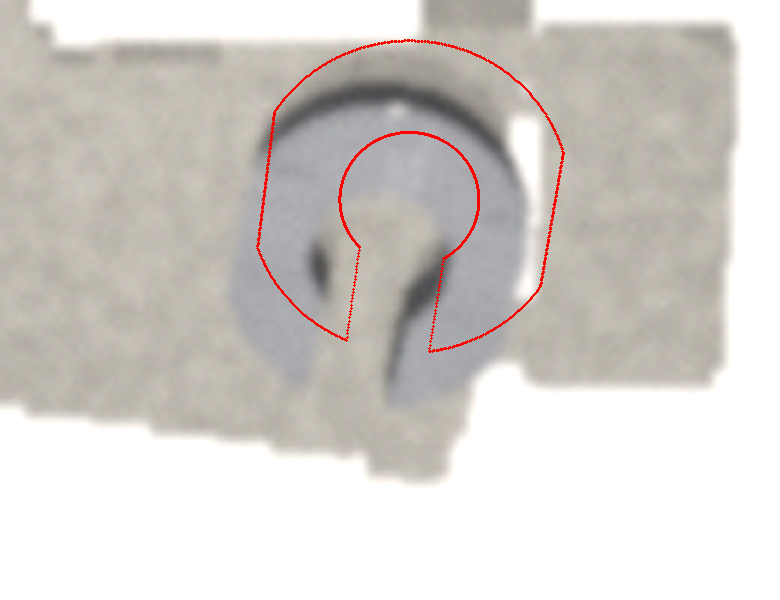

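```bash
python3 - <<'E'
from h import *
c=calibration('wrist'); im=capture('wrist'); cv2.imwrite('pics/w2.png',im[:,:,::-1])
print(manip.get_obs()['ee_pos'])
sets=[(collar_pts(.676,-.0935,np.radians(-7)),(0,0,255))]
overlay(im,c,sets,(250,150,130,100),6,'w2o.png')
ct=calibration('top'); it=capture('top')
overlay(it,ct,sets,(335,150,40,35),15,'t2o.png',1.6)
E
```

```text
[ 0.66579676 -0.08860083  0.19438512]
```

View pics/w2o.png

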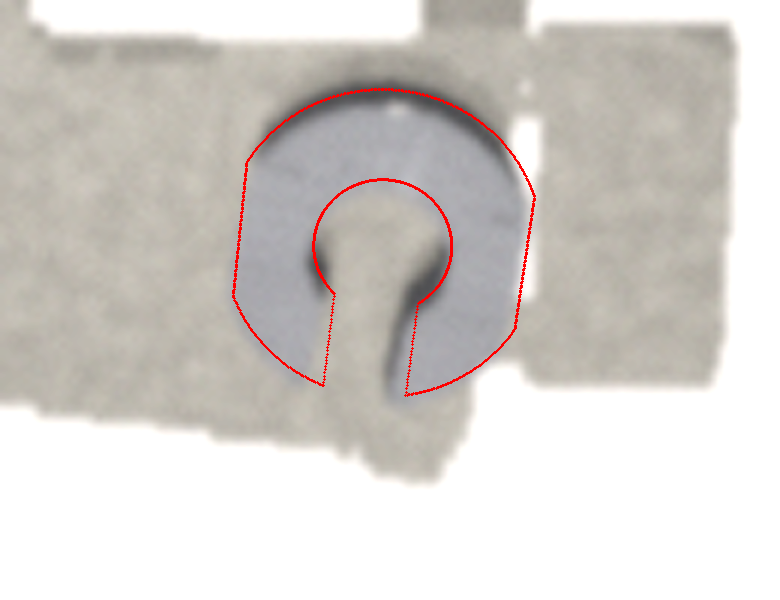

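View pics/t2o.png

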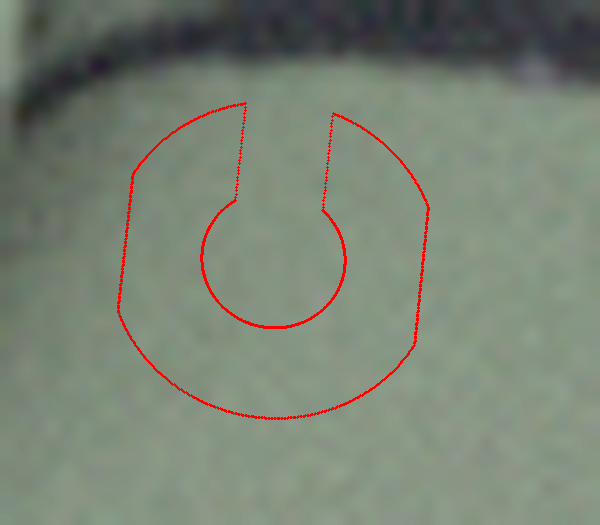

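```bash
python3 - <<'E'
from h import *
c=calibration('wrist'); im=cv2.imread('pics/w2.png')[:,:,::-1]
sets=[(collar_pts(.6765,-.0945,np.radians(-10)),(0,0,255))]
overlay(im,c,sets,(250,150,130,100),6,'w3o.png')
ct=calibration('top'); it=cv2.imread('pics/top0.png')[:,:,::-1]
overlay(it,ct,sets,(335,150,40,35),15,'t3o.png',1.6)
E
```

```text
(no output)
```

View pics/w3o.png

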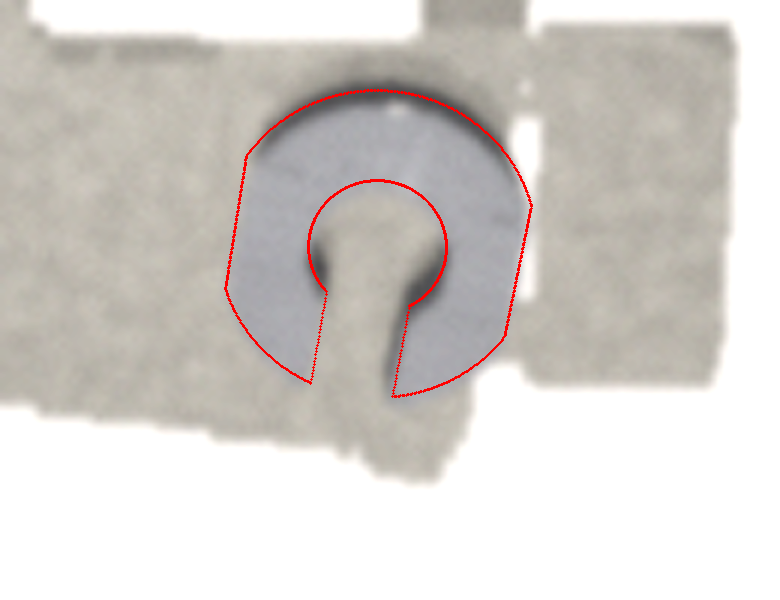

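View pics/t3o.png

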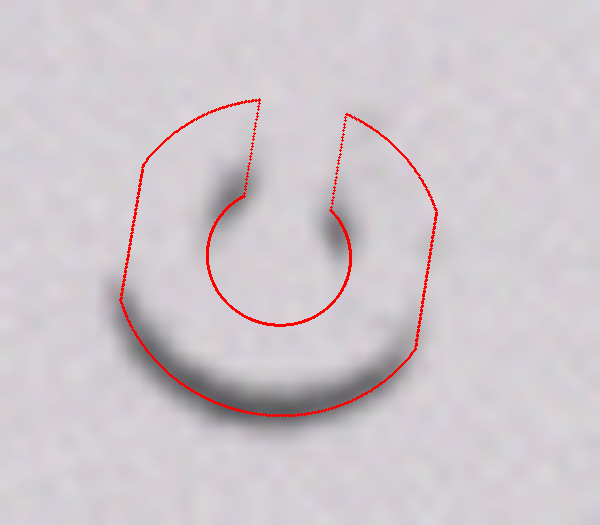

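```bash
python3 - <<'E'
from h import *
delta([.677,-.094,.004],np.radians(81))
E
```

```text
tcp [ 0.6659 -0.0887  0.1945] toolx yaw 90.15 open 0.0908 t 3.3 j6 -1.723
shift cm [-0.54  1.1  19.05]
az (tool, rad) = 0.16
```

```bash
python3 -m pendant '[[9.1,-0.54,1.1,4,0,0,0.1],[9.1,-0.54,1.1,8,0,0,0.16],[9.1,-0.54,1.1,12,0,0,0.16],[9.1,-0.54,1.1,15,0,0,0.16],[9.1,-0.54,1.1,17.5,0,0,0.16],[9.1,-0.54,1.1,19,0,0,0.16],[9.1,-0.54,1.1,19,0,0,0.16],[5,-0.54,1.1,19,0,0,0.16],[5,-0.54,1.1,19,0,0,0.16],[5,-0.54,1.1,19,0,0,0.16],[5,-0.54,1.1,19,0,0,0.16],[5,-0.54,1.1,19,0,0,0.16],[5,-0.54,1.1,19,0,0,0.16],[5,-0.54,1.1,19,0,0,0.16]]' 30;python3 - <<'E'
from h import *
delta([.488,.143,.1],np.radians(90))
E
```

```text
t: 4.7
ee_pos: [0.6777, -0.095, 0.0046]
tool_rot: [0.761, 0.649, 0.0, 0.0]
wrist_force: [-0.9, 1.9, 4.6]
opening: 0.0548
tcp [ 0.6777 -0.095   0.0046] toolx yaw 80.89 open 0.0548 t 4.7 j6 -1.569
shift cm [ 20.5  -22.49  -9.54]
az (tool, rad) = -0.159
```

```bash
python3 -m pendant '[[5,0,0,-4,0,0,0],[5,0,0,-8,0,0,0],[5,0,0,-12,0,0,0],[5,0,0,-16,0,0,0],[5,4,-4.5,-16,0,0,-0.05],[5,8,-9,-16,0,0,-0.1],[5,12,-13.5,-16,0,0,-0.159],[5,16,-18,-16,0,0,-0.159],[5,20.5,-22.49,-16,0,0,-0.159],[5,20.5,-22.49,-16,0,0,-0.159],[5,20.5,-22.49,-13,0,0,-0.159],[5,20.5,-22.49,-10,0,0,-0.159],[5,20.5,-22.49,-8.5,0,0,-0.159],[5,20.5,-22.49,-8.5,0,0,-0.159],[5,20.5,-22.49,-8.5,0,0,-0.159]]';python3 - <<'E'
from h import *
c=calibration('wrist'); im=capture('wrist'); cv2.imwrite('pics/w4.png',im[:,:,::-1])
delta([.488,.143,.016],np.radians(90))
im=capture('side'); crop(im,200,130,130,100,6,'s4.png')
E
```

```text
t: 6.2
ee_pos: [0.4879, 0.1426, 0.089]
tool_rot: [0.707, 0.707, -0.0, 0.0]
wrist_force: [-0.1, 1.0, -1.0]
opening: 0.0546
tcp [0.4885 0.1427 0.0896] toolx yaw 90.0 open 0.0548 t 6.25 j6 -1.309
shift cm [ 0.03 -0.06  7.36]
az (tool, rad) = 0.0
```

View pics/w4.png

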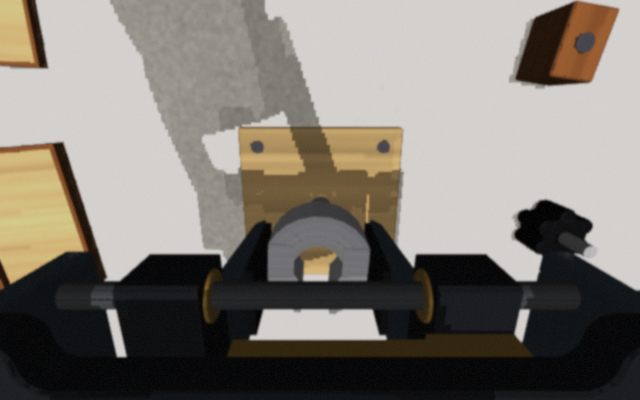

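View pics/s4.png

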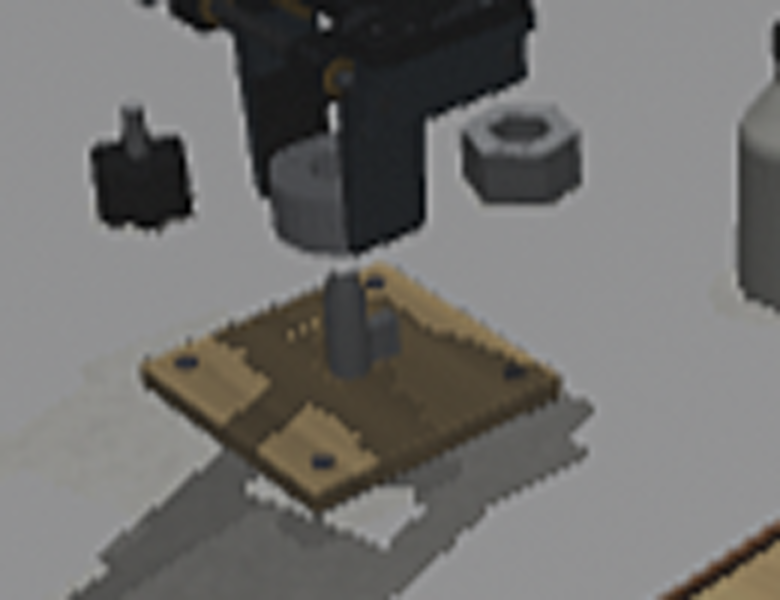

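```bash
python3 - <<'E'
from h import *
c=calibration('wrist'); im=cv2.imread('pics/w4.png')[:,:,::-1]
s=np.linspace(-.065,.065,200)
b=np.vstack([np.c_[s,0*s-.065],np.c_[s,0*s+.065],np.c_[0*s-.065,s],np.c_[0*s+.065,s]])
B=np.c_[b+[.488,.1432],0*b[:,0]+.012]
overlay(im,c,[(collar_pts(.4882,.1425,0,.0896+.0215),(0,0,255)),(B,(0,255,0))],(230,120,180,140),4,'w4o.png')
E
```

```text
(no output)
```

View pics/w4o.png

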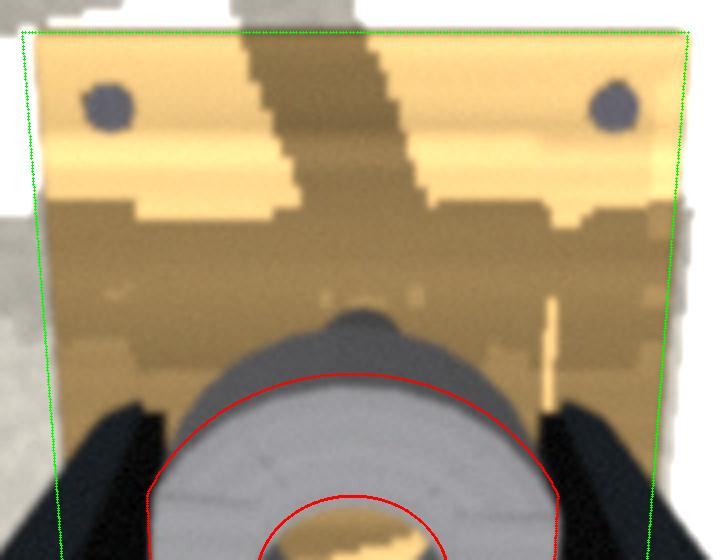

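```bash
python3 - <<'E'
from h import *
c=calibration('wrist'); im=cv2.imread('pics/w4.png')[:,:,::-1]
t=np.linspace(0,6.283,100)
post=[]
for x,y,col in ((.488,.1432,(0,255,0)),(.488,.1445,(255,0,0))):
  post.append((np.vstack([np.c_[x+r*np.cos(t),y+r*np.sin(t),0*t+z] for r,z in((.009,.05),(.004,.062),(.009,.012))]),col))
overlay(im,c,[(collar_pts(.4905,.1425,0,.0896+.0215),(0,0,255))]+post,(230,120,180,200),4,'w4o.png',2)
c=calibration('side'); im=capture('side')
overlay(im,c,[(collar_pts(.4905,.1425,0,.0896+.0215),(0,0,255)),(collar_pts(.4905,.1425,0,.0896-.0045),(0,0,255))]+post,(220,140,90,70),8,'s4o.png',1.5)
E
```

```text
(no output)
```

View pics/w4o.png

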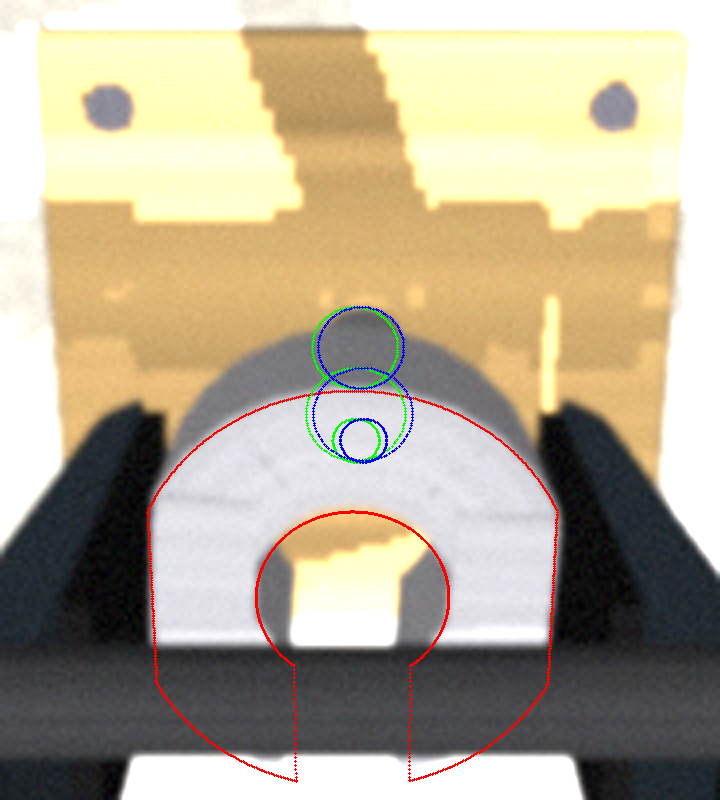

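View pics/s4o.png

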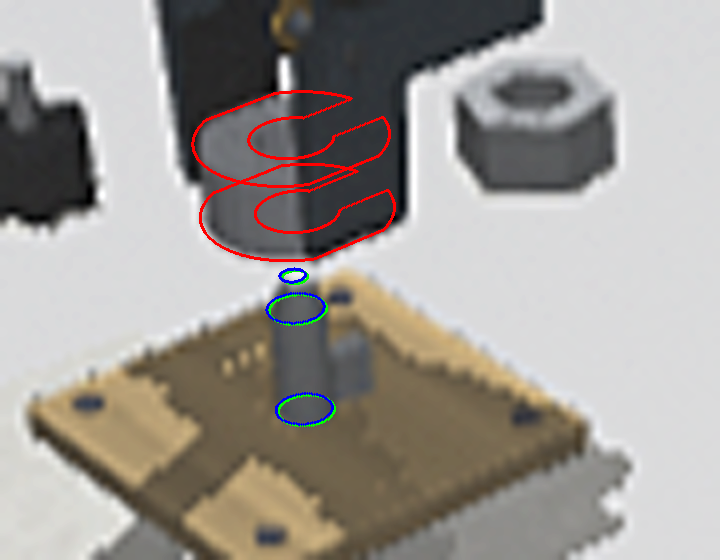

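```bash
python3 -m pendant '[[5,0.18,-0.25,0,0,0,0],[5,0.18,-0.25,1,0,0,0],[5,0.18,-0.25,2,0,0,0],[5,0.18,-0.25,3,0,0,0],[5,0.18,-0.25,4,0,0,0],[5,0.18,-0.25,4.5,0,0,0],[5,0.18,-0.25,5,0,0,0],[5,0.18,-0.25,5.5,0,0,0],[5,0.18,-0.25,6,0,0,0]]';python3 -m pendant '[[5,0,0,0.4,0,0,0],[5,0,0,0.8,0,0,0],[5,0,0,1.1,0,0,0],[5,0,0,1.2,0,0,0],[5,0,0,1.2,0,0,0]]'
```

```text
t: 7.25
ee_pos: [0.4855, 0.1446, 0.0287]
tool_rot: [0.707, 0.707, 0.0, 0.0]
wrist_force: [-0.2, -0.2, -0.6]
opening: 0.0548
t: 7.75
ee_pos: [0.4853, 0.1446, 0.0169]
tool_rot: [0.707, 0.707, 0.0, -0.0]
wrist_force: [-0.9, 0.2, -1.6]
opening: 0.0543
```

```bash
python3 -m pendant '[[9.1,0,0,0,0,0,0],[9.1,0,0,0,0,0,0],[9.1,0,0,0,0,0,0],[9.1,0,0,0,0,0,0],[9.1,0,0,-3,0,0,0],[9.1,0,0,-7,0,0,0],[9.1,0,0,-11,0,0,0],[9.1,3,6,-14,0,0,0],[9.1,6,11,-17,0,0,0],[9.1,9.2,15,-17,0,0,0],[9.1,9.2,17.1,-17,0,0,0],[9.1,9.2,17.1,-17,0,0,0],[9.1,9.2,17.1,-17,0,0,0]]';python3 - <<'E'
from h import *
c=calibration('wrist'); im=capture('wrist'); cv2.imwrite('pics/w5.png',im[:,:,::-1])
im=capture('side'); crop(im,200,130,130,100,6,'s5.png')
delta([.657,.236,.005],np.radians(90))
E
```

```text
t: 9.05
ee_pos: [0.6567, 0.2369, 0.1857]
tool_rot: [0.707, 0.707, -0.001, -0.0]
wrist_force: [0.0, -0.4, -0.5]
opening: 0.091
tcp [0.6549 0.236  0.1863] toolx yaw 90.0 open 0.0912 t 9.15 j6 -1.242
shift cm [ 0.02  0.25 18.13]
az (tool, rad) = 0.0
```

View pics/w5.png

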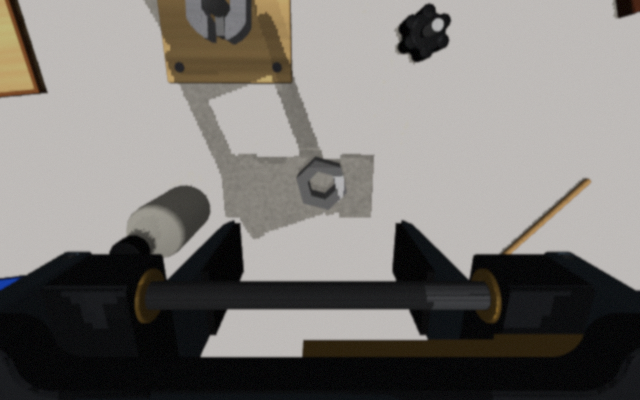

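View pics/s5.png

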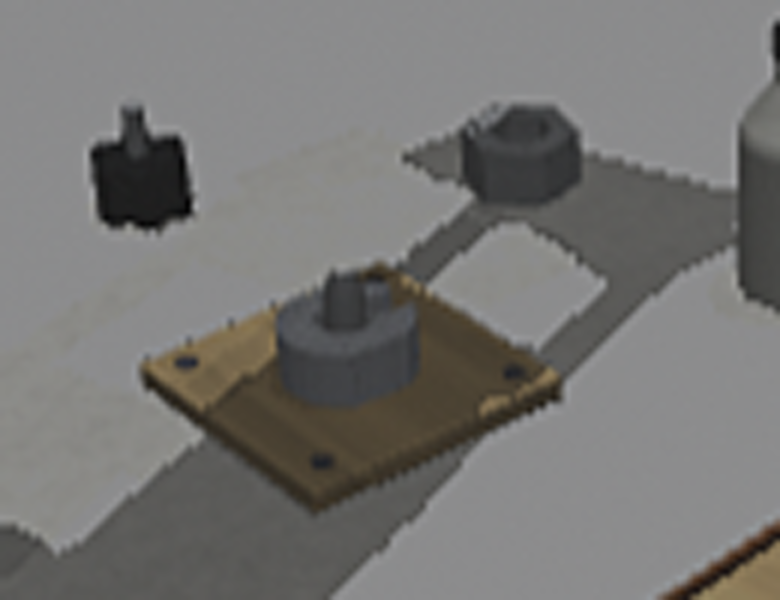

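The side view shows the slotted collar down on the board, with the key in its slot and the post at about (345,300). In the wrist view the hex collar sits near (320,183).

```bash
cat >> h.py <<'E'
def hexpts(x,y,yaw,h,af=.050):
    P=[]
    for k in range(6):
        a=yaw+k*np.pi/3; s=np.linspace(-1,1,60)*af/2*np.tan(np.pi/6)
        P.append(np.c_[x+np.cos(a)*af/2-np.sin(a)*s,y+np.sin(a)*af/2+np.cos(a)*s,0*s+h])
    return np.vstack(P)
E
python3 - <<'E'
from h import *
c=calibration('wrist'); im=capture('wrist'); cv2.imwrite('pics/w6.png',im[:,:,::-1])
print(manip.get_obs()['ee_pos'])
sets=[]
for yaw,col in((10,(0,0,255)),(20,(0,255,0))):
  sets.append((np.vstack([hexpts(.664,.236,np.radians(yaw),.028),hexpts(.664,.236,np.radians(yaw),.028,.028)]),col))
overlay(im,c,sets,(270,135,100,90),8,'w6o.png')
E
```

```text
[0.65473492 0.23584841 0.18665798]
```

View pics/w6o.png

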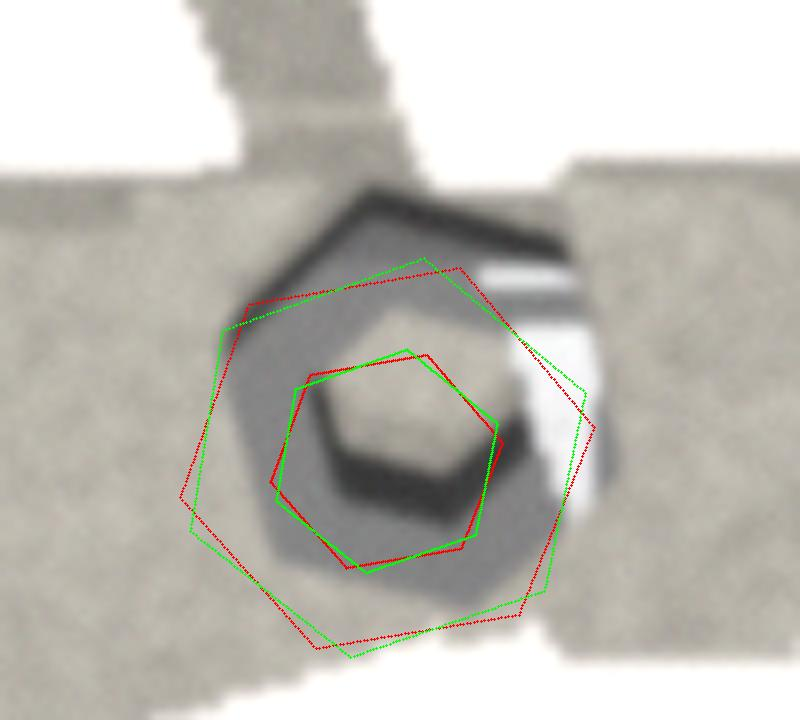

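```bash
python3 - <<'E'
from h import *
c=calibration('wrist'); im=cv2.imread('pics/w6.png')[:,:,::-1]
f=lambda p:(np.array(p)+.5)/8-.5+[270,135]
P=unproj(c,f([(370,207),(235,340),(275,560),(458,605),(605,480),(575,252)]),.028)
print(P.round(4),P.mean(0),[np.degrees(np.arctan2(*(p-P.mean(0))[1::-1])).round(1) for p in P])
m=P.mean(0)
sets=[]
for yaw,col in((-14,(0,0,255)),):
  sets.append((np.vstack([hexpts(m[0],m[1],np.radians(yaw),.028),hexpts(m[0],m[1],np.radians(yaw),.028,.028)]),col))
overlay(im,c,sets,(270,135,100,90),8,'w6o.png')
it=cv2.imread('pics/top0.png')[:,:,::-1]
overlay(it,calibration('top'),sets,(215,155,40,35),15,'t6o.png',1.6)
E
```

```text
[[0.6286 0.2338 0.028 ]
 [0.6468 0.2154 0.028 ]
 [0.6781 0.2205 0.028 ]
 [0.6848 0.246  0.028 ]
 [0.6666 0.2661 0.028 ]
 [0.6347 0.2612 0.028 ]] [0.65660402 0.24049839 0.028     ] [np.float64(-166.4), np.float64(-111.4), np.float64(-42.9), np.float64(11.0), np.float64(68.8), np.float64(136.5)]
```

View pics/w6o.png

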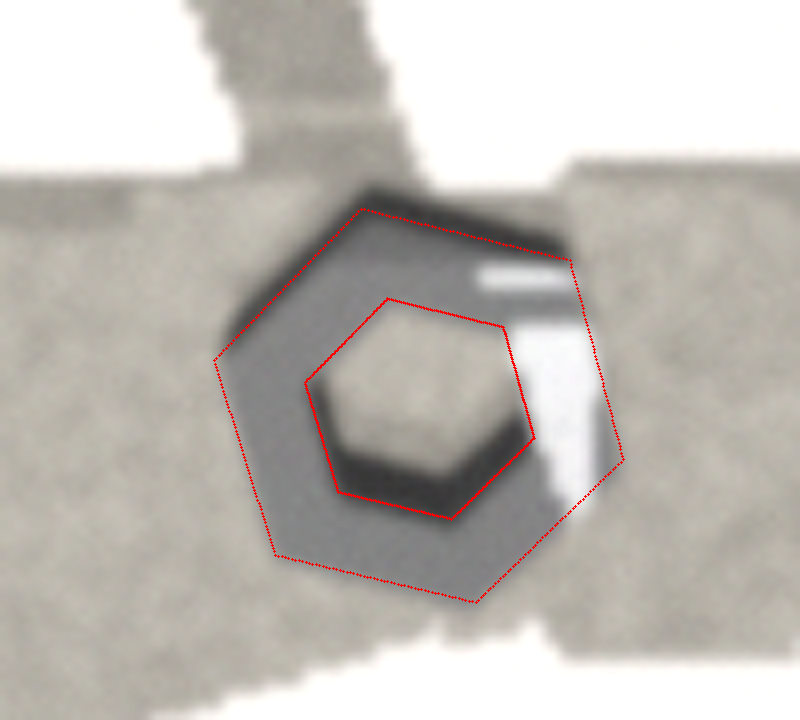

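View pics/t6o.png

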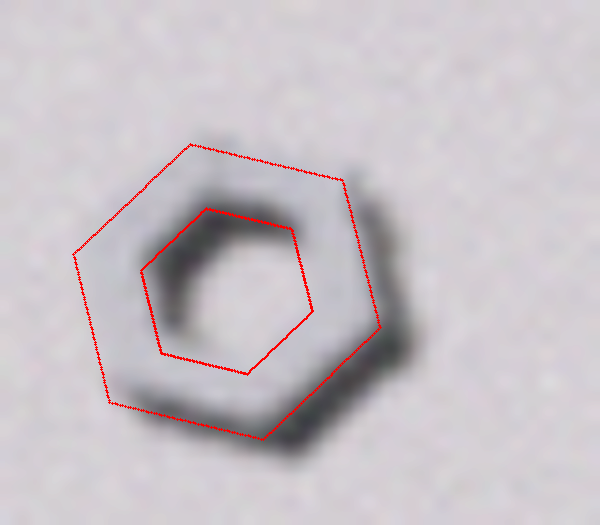

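```bash
python3 - <<'E'
from h import *
delta([.6566,.240,.005],np.radians(106))
E
```

```text
tcp [0.6547 0.2358 0.1867] toolx yaw 90.0 open 0.091 t 9.2 j6 -1.242
shift cm [ 0.43  0.22 18.17]
az (tool, rad) = -0.279
```

```bash
python3 -m pendant '[[9.1,0.43,0.22,4,0,0,-0.14],[9.1,0.43,0.22,8,0,0,-0.279],[9.1,0.43,0.22,12,0,0,-0.279],[9.1,0.43,0.22,15,0,0,-0.279],[9.1,0.43,0.22,17.3,0,0,-0.279],[9.1,0.43,0.22,18.2,0,0,-0.279],[9.1,0.43,0.22,18.2,0,0,-0.279],[4.5,0.43,0.22,18.2,0,0,-0.279],[4.5,0.43,0.22,18.2,0,0,-0.279],[4.5,0.43,0.22,18.2,0,0,-0.279],[4.5,0.43,0.22,18.2,0,0,-0.279],[4.5,0.43,0.22,18.2,0,0,-0.279],[4.5,0.43,0.22,18.2,0,0,-0.279],[4.5,0.43,0.22,18.2,0,0,-0.279]]' 40;python3 - <<'E'
from h import *
delta([.488,.1445,.13],np.radians(90))
E
```

```text
t: 10.6
ee_pos: [0.6585, 0.2409, 0.0053]
tool_rot: [0.602, 0.799, 0.0, 0.0]
wrist_force: [-0.1, 0.6, 2.2]
opening: 0.0497
tcp [0.6585 0.2409 0.0053] toolx yaw 106.0 open 0.0497 t 10.6 j6 -1.516
shift cm [ -4.57 -19.05 -12.48]
az (tool, rad) = 0.279
```

```bash
python3 -m pendant '[[4.5,0,0,-4,0,0,0],[4.5,0,0,-8,0,0,0],[4.5,0,0,-11.5,0,0,0],[4.5,-1,-4.5,-11.5,0,0,0.1],[4.5,-2,-9,-11.5,0,0,0.2],[4.5,-3,-13.5,-11.5,0,0,0.279],[4.5,-4,-17,-11.5,0,0,0.279],[4.5,-4.57,-19.05,-11.5,0,0,0.279],[4.5,-4.57,-19.05,-11.5,0,0,0.279],[4.5,-4.57,-19.05,-11.5,0,0,0.279],[4.5,-4.57,-19.05,-11.5,0,0,0.279]]';python3 - <<'E'
from h import *
manip.get_obs()
c=calibration('wrist');o=manip.get_obs(); im=capture('wrist'); cv2.imwrite('pics/w7.png',im[:,:,::-1])
print(o['ee_pos'])
x,y,z=o['ee_pos']
t=np.linspace(0,6.283,100)
s=np.linspace(-.065,.065,200)
b=np.vstack([np.c_[s,0*s-.065],np.c_[s,0*s+.065],np.c_[0*s-.065,s],np.c_[0*s+.065,s]])
B=np.c_[b+[.488,.1445],0*b[:,0]+.012]
h=z+.0227; ya=np.radians(-30)
overlay(im,c,[(np.vstack([hexpts(x,y,ya,h),hexpts(x,y,ya,h,.028)]),(0,0,255)),(B,(0,255,0)),(collar_pts(.488,.1445,0,.038),(255,0,0))],(230,120,180,190),4,'w7o.png')
delta([.488,.1445,.043],np.radians(90))
E
```

```text
t: 11.7
ee_pos: [0.4892, 0.145, 0.12]
tool_rot: [0.707, 0.707, 0.001, 0.0]
wrist_force: [0.2, 0.8, -1.5]
opening: 0.0501
[0.48920204 0.14504142 0.11998913]
tcp [0.4891 0.145  0.1199] toolx yaw 90.03 open 0.0498 t 11.75 j6 -1.306
shift cm [-0.06 -0.12  7.69]
az (tool, rad) = 0.0
```

View pics/w7o.png

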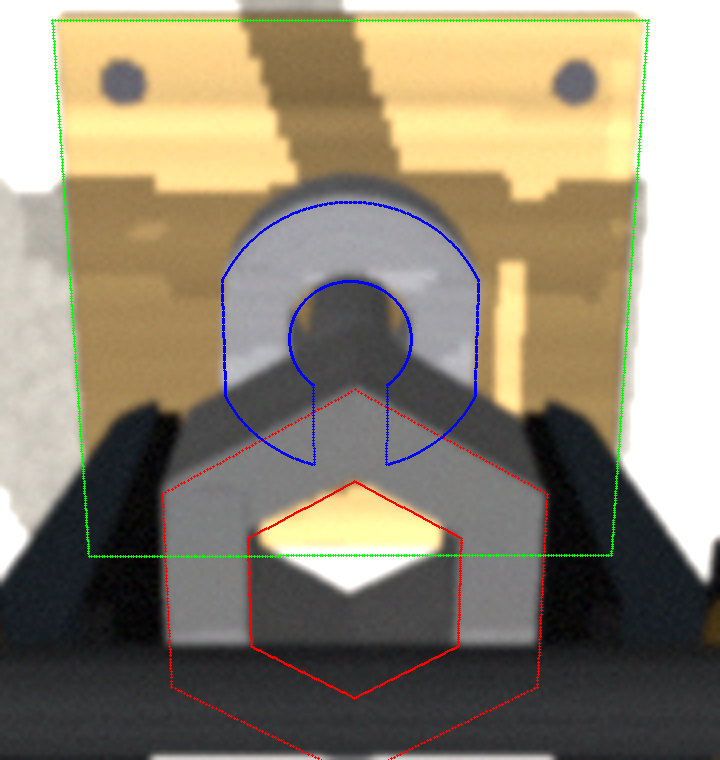

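```bash
python3 -m pendant '[[4.5,-0.03,-0.2,1,0,0,0],[4.5,-0.03,-0.2,2,0,0,0],[4.5,-0.03,-0.2,3.5,0,0,0],[4.5,-0.03,-0.2,4.5,0,0,0],[4.5,-0.03,-0.2,5.5,0,0,0],[4.5,-0.03,-0.2,6.3,0,0,0],[4.5,-0.03,-0.2,6.9,0,0,0],[4.5,-0.03,-0.2,7.3,0,0,0],[4.5,-0.03,-0.2,7.55,0,0,0],[4.5,-0.03,-0.2,7.6,0,0,0],[4.5,-0.03,-0.2,7.6,0,0,0]]'
```

```text
t: 12.85
ee_pos: [0.4861, 0.1442, 0.0442]
tool_rot: [0.707, 0.707, 0.0, 0.0]
wrist_force: [-1.0, -0.4, -1.6]
opening: 0.05
```

```bash
python3 -m pendant '[[4.5,0,0,0.08,0,0,0],[9.1,0,0,0.08,0,0,0],[9.1,0,0,0.08,0,0,0],[9.1,0,0,0.08,0,0,0],[9.1,0,0,0.08,0,0,0],[9.1,0,0,-3,0,0,0],[9.1,0,0,-7,0,0,0],[9.1,4,0.5,-10,0,0,0],[9.1,8,1,-13,0,0,0],[9.1,12,1.5,-14.6,0,0,0],[9.1,16,2,-14.6,0,0,0],[9.1,19,2,-14.6,0,0,0],[9.1,19,2,-14.6,0,0,0],[9.1,19,2,-14.6,0,0,0],[9.1,19,2,-14.6,0,0,0]]';python3 - <<'E'
from h import *
c=calibration('wrist');o=manip.get_obs(); im=capture('wrist'); cv2.imwrite('pics/w8.png',im[:,:,::-1]); print(o['ee_pos'])
im=capture('side'); crop(im,200,130,130,100,6,'s8.png')
delta([.5067,.3344,.009],np.radians(90))
E
```

```text
t: 14.35
ee_pos: [0.5057, 0.3331, 0.1898]
tool_rot: [0.707, 0.707, -0.0, 0.0]
wrist_force: [-0.8, -0.0, -0.1]
opening: 0.0911
[0.50566632 0.33312523 0.1897659 ]
tcp [0.5059 0.3329 0.19  ] toolx yaw 89.93 open 0.0911 t 14.45 j6 -1.006
shift cm [ 0.15  0.08 18.1 ]
az (tool, rad) = -0.001
```

View pics/w8.png

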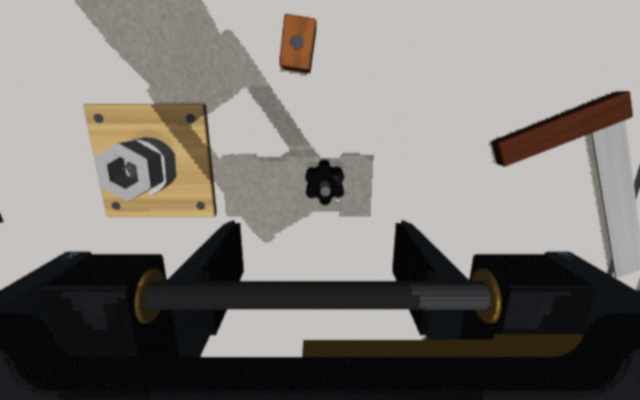

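View pics/s8.png

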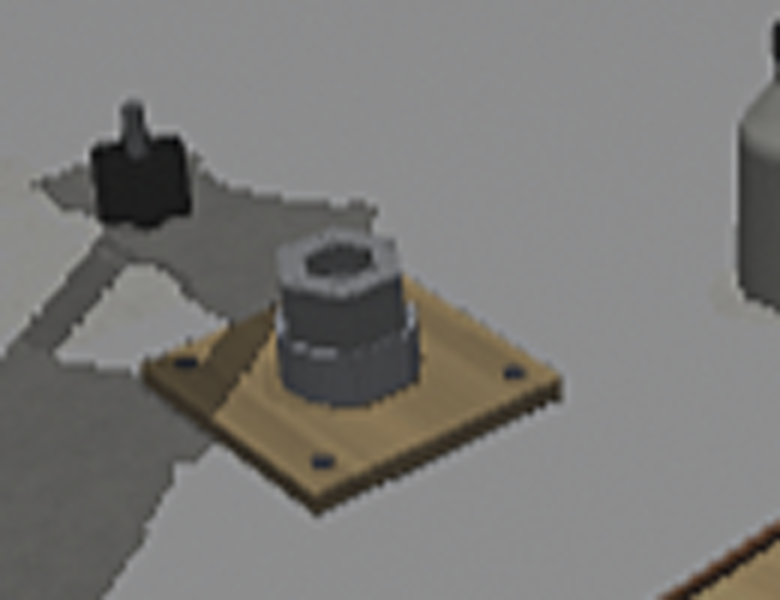

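```bash
python3 - <<'E'
from h import *
c=calibration('wrist'); im=capture('wrist'); cv2.imwrite('pics/w9.png',im[:,:,::-1])
t=np.linspace(0,6.283,200)
k=lambda x,y:np.vstack([np.c_[x+.024*np.cos(t),y+.024*np.sin(t),0*t+.03],np.c_[x+.005*np.cos(t),y+.005*np.sin(t),0*t+.055]])
m=(.508,.334)
overlay(im,c,[(k(*m),(0,0,255))],(280,140,90,85),8,'w9o.png',2.5)
it=cv2.imread('pics/top0.png')[:,:,::-1]
overlay(it,calibration('top'),[(k(*m),(0,0,255))],(175,212,35,35),15,'t9o.png',2)
E
```

```text
(no output)
```

View pics/w9o.png

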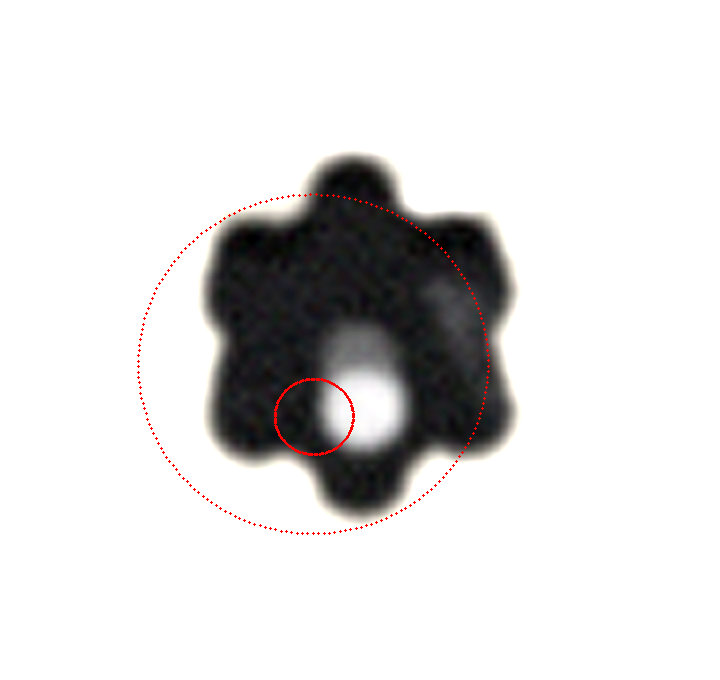

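View pics/t9o.png

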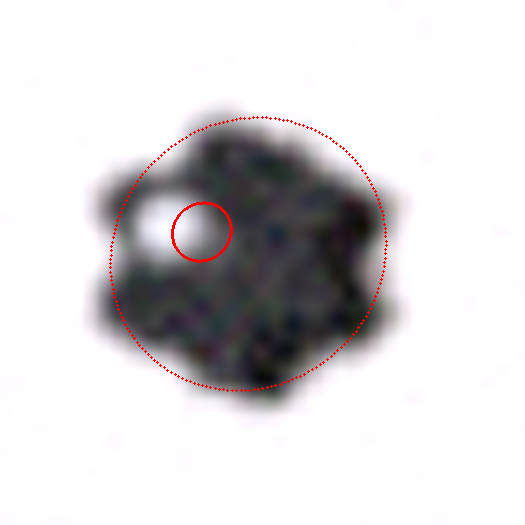

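```bash
python3 - <<'E'
from h import *
delta([.507,.3398,.010],np.radians(90))
E
```

```text
tcp [0.506  0.333  0.1901] toolx yaw 89.93 open 0.0914 t 14.5 j6 -1.006
shift cm [ 0.68  0.1  18.01]
az (tool, rad) = -0.001
```

```bash
python3 -m pendant '[[9.1,0.68,0.1,4,0,0,0],[9.1,0.68,0.1,8,0,0,0],[9.1,0.68,0.1,12,0,0,0],[9.1,0.68,0.1,15,0,0,0],[9.1,0.68,0.1,17.2,0,0,0],[9.1,0.68,0.1,18,0,0,0],[9.1,0.68,0.1,18,0,0,0],[3.7,0.68,0.1,18,0,0,0],[3.7,0.68,0.1,18,0,0,0],[3.7,0.68,0.1,18,0,0,0],[3.7,0.68,0.1,18,0,0,0],[3.7,0.68,0.1,18,0,0,0],[3.7,0.68,0.1,18,0,0,0],[3.7,0.68,0.1,18,0,0,0]]' 30;python3 - <<'E'
from h import *
# tray pocket centre
a=np.radians(5); T=np.array([.5055,-.1376])
w=T+np.array([-np.sin(a),np.cos(a)])*.029; n=T-np.array([-np.sin(a),np.cos(a)])*.044
print(w,n)
delta([*w,.0155],np.radians(90))
E
```

```text
t: 15.9
ee_pos: [0.5069, 0.341, 0.0101]
tool_rot: [0.707, 0.707, 0.0, 0.0]
wrist_force: [-0.0, 0.1, 1.3]
opening: 0.0428
[ 0.50297248 -0.10871035] [ 0.50933485 -0.18143257]
tcp [0.5069 0.341  0.0101] toolx yaw 90.02 open 0.0428 t 15.9 j6 -0.998
shift cm [-44.97  -0.4   -0.54]
az (tool, rad) = 0.0
```

```bash
python3 -m pendant '[[3.7,0,0,-4,0,0,0],[3.7,0,0,-8,0,0,0],[3.7,0,0,-12,0,0,0],[3.7,-4,0,-14.5,0,0,0],[3.7,-9,0,-14.5,0,0,0],[3.7,-14,0,-14.5,0,0,0],[3.7,-19,0,-14.5,0,0,0],[3.7,-24,0,-14.5,0,0,0],[3.7,-29,0,-14.5,0,0,0],[3.7,-34,-0.2,-14.5,0,0,0],[3.7,-39,-0.4,-14.5,0,0,0],[3.7,-43,-0.4,-12,0,0,0],[3.7,-45,-0.4,-9,0,0,0],[3.7,-45,-0.4,-7,0,0,0],[3.7,-45,-0.4,-7,0,0,0],[3.7,-45,-0.4,-7,0,0,0]]';python3 - <<'E'
from h import *
c=calibration('wrist');o=manip.get_obs(); im=capture('wrist'); cv2.imwrite('pics/w10.png',im[:,:,::-1]); print(o['ee_pos'],o['opening'])
im=capture('side'); crop(im,260,130,140,150,5,'s10.png')
E
```

```text
t: 17.5
ee_pos: [0.503, -0.1089, 0.0801]
tool_rot: [0.707, 0.707, -0.0, -0.0]
wrist_force: [0.5, 0.8, -0.3]
opening: 0.0425
[ 0.50301578 -0.10889992  0.08005929] 0.04249180299487506
```

View pics/w10.png

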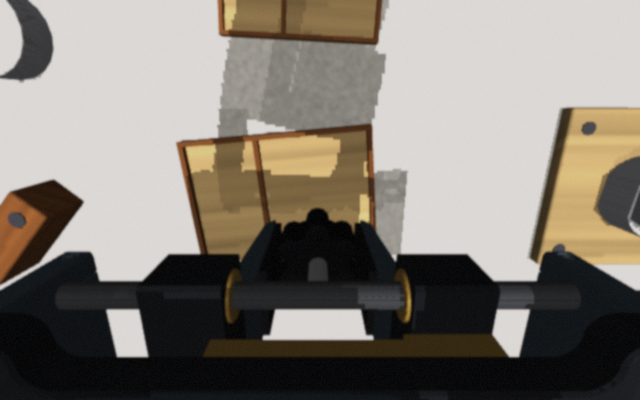

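View pics/s10.png

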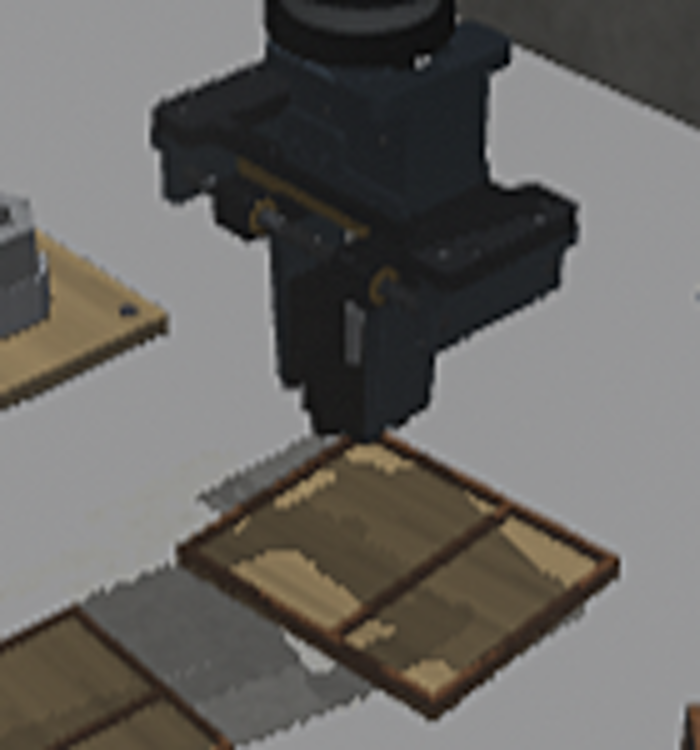

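```bash
python3 -m pendant '[[3.7,0,0,2,0,0,0],[3.7,0,0,4,0,0,0],[3.7,0,0,5.3,0,0,0],[3.7,0,0,6,0,0,0],[3.7,0,0,6.4,0,0,0],[3.7,0,0,6.48,0,0,0],[3.7,0,0,6.48,0,0,0]]'
```

```text
t: 18.3
ee_pos: [0.5036, -0.109, 0.0158]
tool_rot: [0.707, 0.707, 0.0, 0.001]
wrist_force: [-0.1, 0.2, 0.1]
opening: 0.0429
```

```bash
python3 -m pendant '[[6,0,0,0.04,0,0,0],[6,0,0,0.04,0,0,0],[6,0,0,0.04,0,0,0],[6,0,0,0.04,0,0,0],[6,0,0,-3,0,0,0],[6,0,0,-7,0,0,0],[7,0,0,-11,0,0,0],[8,-4,0.2,-15,0,0,0.15],[9.1,-9,0.6,-17,0,0,0.3],[9.1,-14,1,-17,0,0,0.45],[9.1,-19,1.6,-17,0,0,0.6],[9.1,-23.5,1.6,-17,0,0,0.754],[9.1,-23.5,1.6,-17,0,0,0.754],[9.1,-23.5,1.6,-17,0,0,0.754],[9.1,-23.5,1.6,-17,0,0,0.754],[9.1,-23.5,1.6,-17,0,0,0.754]]';python3 - <<'E'
from h import *
c=calibration('wrist');o=manip.get_obs(); im=capture('wrist'); cv2.imwrite('pics/w11.png',im[:,:,::-1]); print(o['ee_pos'])
im2=capture('side'); crop(im2,260,130,180,180,4,'s11.png')
def box(x,y,yaw,h,L=.08,W=.03):
    s=np.linspace(-1,1,100)
    b=np.vstack([np.c_[s*L/2,0*s+W/2],np.c_[s*L/2,0*s-W/2],np.c_[0*s+L/2,s*W/2],np.c_[0*s-L/2,s*W/2]])
    q=np.array([[np.cos(yaw),-np.sin(yaw)],[np.sin(yaw),np.cos(yaw)]])
    return np.c_[b@q.T+[x,y],0*b[:,0]+h]
overlay(im,c,[(box(.519,-.344,np.radians(-43.2),.04),(0,0,255))],(240,120,170,130),4.5,'w11o.png',1.2)
delta([.519,-.344,.012],np.radians(46.8))
E
```

```text
t: 19.9
ee_pos: [0.519, -0.3424, 0.1852]
tool_rot: [0.917, 0.398, 0.0, -0.0]
wrist_force: [0.8, -0.5, -0.2]
opening: 0.0909
[ 0.51900609 -0.34240246  0.18520509]
tcp [ 0.5192 -0.3426  0.1854] toolx yaw 46.93 open 0.091 t 20.0 j6 -1.421
shift cm [-0.12  0.08 17.34]
az (tool, rad) = 0.002
```

View pics/w11o.png

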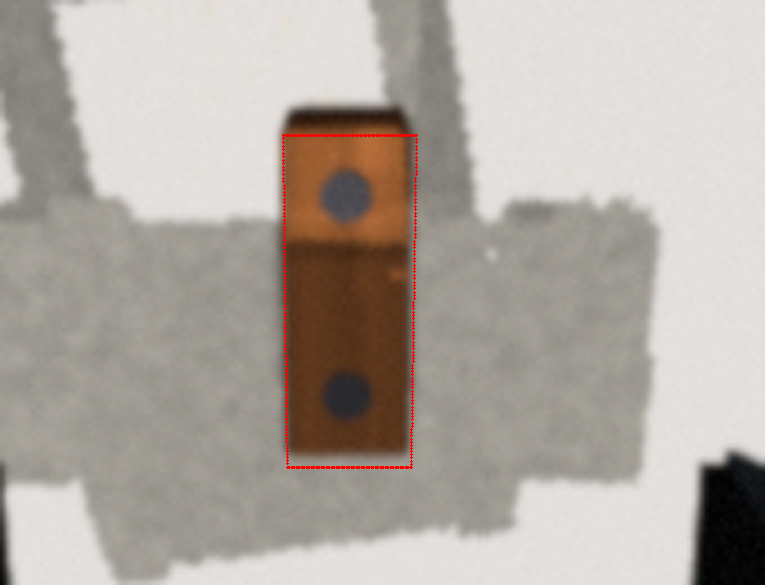

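View pics/s11.png

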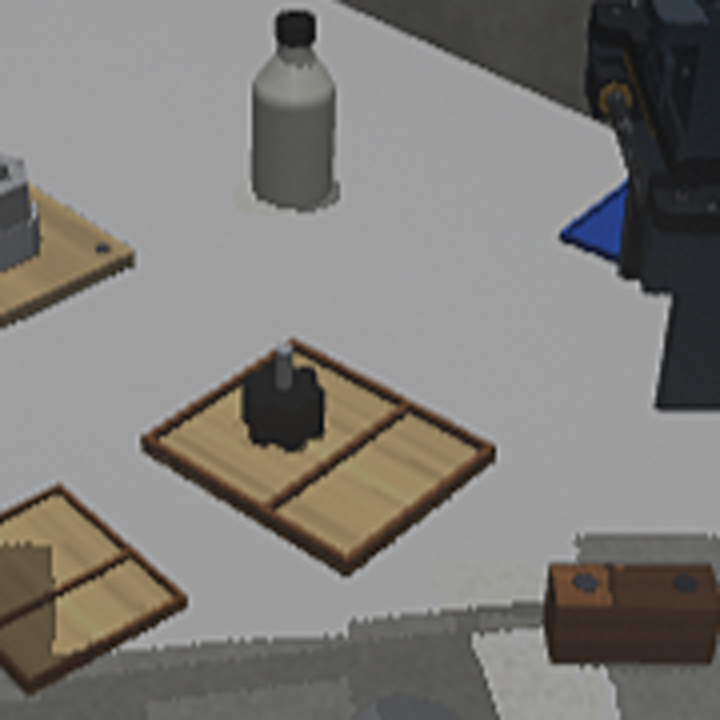

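```bash
python3 -m pendant '[[9.1,-0.18,-0.05,4,0,0,0],[9.1,-0.18,-0.05,8,0,0,0],[9.1,-0.18,-0.05,12,0,0,0],[9.1,-0.18,-0.05,15,0,0,0],[9.1,-0.18,-0.05,16.6,0,0,0],[9.1,-0.18,-0.05,17.2,0,0,0],[9.1,-0.18,-0.05,17.2,0,0,0],[2.5,-0.18,-0.05,17.2,0,0,0],[2.5,-0.18,-0.05,17.2,0,0,0],[2.5,-0.18,-0.05,17.2,0,0,0],[2.5,-0.18,-0.05,17.2,0,0,0],[2.5,-0.18,-0.05,17.2,0,0,0],[2.5,-0.18,-0.05,17.2,0,0,0],[2.5,-0.18,-0.05,17.2,0,0,0],[2.5,-0.18,-0.05,17.2,0,0,0]]' 30;python3 - <<'E'
from h import *
delta([.5093,-.1814,.085],np.radians(95))
E
```

```text
t: 21.5
ee_pos: [0.5175, -0.3449, 0.0131]
tool_rot: [0.918, 0.397, 0.0, -0.0]
wrist_force: [0.0, 0.4, -0.4]
opening: 0.0299
tcp [ 0.5175 -0.3449  0.0131] toolx yaw 46.8 open 0.0299 t 21.5 j6 -1.424
shift cm [ 11.36 -11.79  -7.19]
az (tool, rad) = -0.841
```

```bash
python3 -m pendant '[[2.5,0,0,-4,0,0,0],[2.5,0,0,-8,0,0,0],[2.5,0,0,-10,0,0,-0.1],[2.5,3,-3,-10,0,0,-0.22],[2.5,6,-6,-10,0,0,-0.35],[2.5,9,-9,-10,0,0,-0.48],[2.5,11.36,-11.79,-10,0,0,-0.61],[2.5,11.36,-11.79,-10,0,0,-0.74],[2.5,11.36,-11.79,-9,0,0,-0.841],[2.5,11.36,-11.79,-7.2,0,0,-0.841],[2.5,11.36,-11.79,-7.2,0,0,-0.841],[2.5,11.36,-11.79,-7.2,0,0,-0.841]]';python3 - <<'E'
from h import *
c=calibration('wrist');o=manip.get_obs(); im=capture('wrist'); print(o['ee_pos'],o['opening'])
a=np.radians(5);T=np.array([.5055,-.1376]);s=np.linspace(-1,1,200)
q=np.array([[np.cos(a),-np.sin(a)],[np.sin(a),np.cos(a)]])
b=np.vstack([np.c_[s*.064,0*s+.075],np.c_[s*.064,0*s-.075],np.c_[0*s-.064,s*.075],np.c_[s*.064,0*s-.017+.002]])
overlay(im,c,[(np.c_[b@q.T+T,0*b[:,0]+.011],(0,255,0))],(140,60,400,230),2,'w12.png',1.2)
delta([.5093,-.1814,.0185],np.radians(95))
E
```

```text
t: 22.7
ee_pos: [0.509, -0.1814, 0.085]
tool_rot: [0.676, 0.737, -0.0, -0.0]
wrist_force: [0.0, -0.2, -0.9]
opening: 0.0299
[ 0.50900765 -0.18142683  0.08501317] 0.029924756836220492
tcp [ 0.5095 -0.1817  0.0855] toolx yaw 94.98 open 0.0301 t 22.75 j6 -2.022
shift cm [ 0.03 -0.02  6.7 ]
az (tool, rad) = -0.0
```

View pics/w12.png

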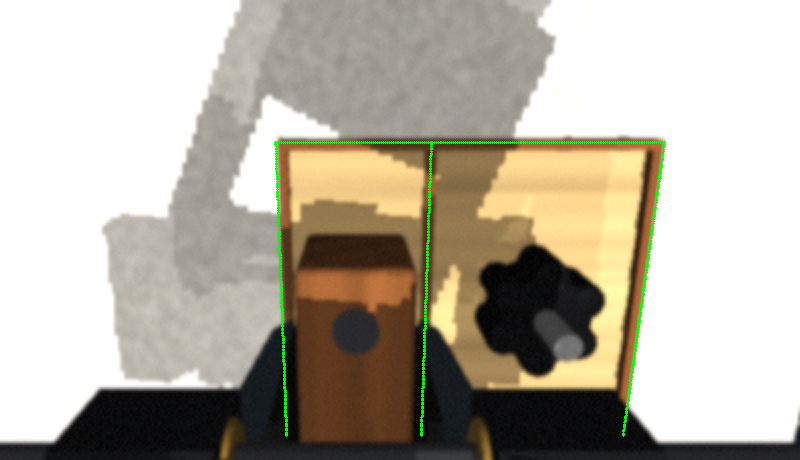

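```bash
python3 -m pendant '[[2.5,0,0,2,0,0,0],[2.5,0,0,4,0,0,0],[2.5,0,0,5.5,0,0,0],[2.5,0,0,6.3,0,0,0],[2.5,0,0,6.6,0,0,0],[2.5,0,0,6.68,0,0,0],[2.5,0,0,6.68,0,0,0],[4.3,0,0,6.68,0,0,0],[4.3,0,0,6.68,0,0,0],[4.3,0,0,6.68,0,0,0],[4.3,0,0,6.68,0,0,0],[4.3,0,0,4,0,0,0],[4.3,0,0,0,0,0,0],[4.3,0,0,-5,0,0,0],[4.3,0,0,-10,0,0,0],[6,0,-3,-10,0,0,0],[6,0,-7,-10,0,0,0],[6,0,-7,-10,0,0,0],[6,0,-7,-10,0,0,0]]';python3 - <<'E'
from h import *
c=calibration('wrist');o=manip.get_obs(); im=capture('wrist'); cv2.imwrite('pics/w13.png',im[:,:,::-1])
im2=capture('side'); crop(im2,180,110,240,180,3,'s13.png')
im3=capture('top'); crop(im3,160,100,320,220,2,'t13.png')
E
```

```text
t: 24.65
ee_pos: [0.4392, -0.1877, 0.1855]
tool_rot: [0.676, 0.737, 0.0, 0.001]
wrist_force: [0.6, 0.4, -0.2]
opening: 0.0599
```

View pics/w13.png

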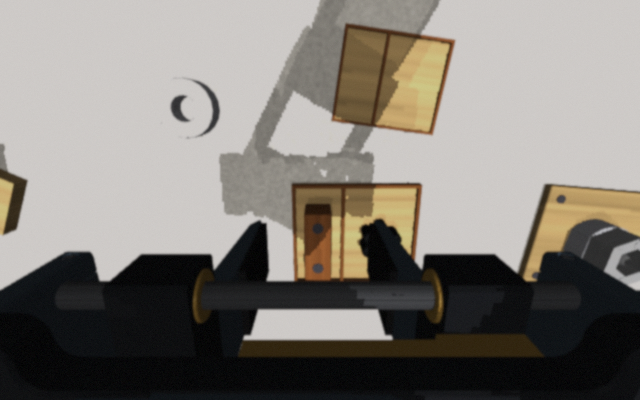

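View pics/s13.png

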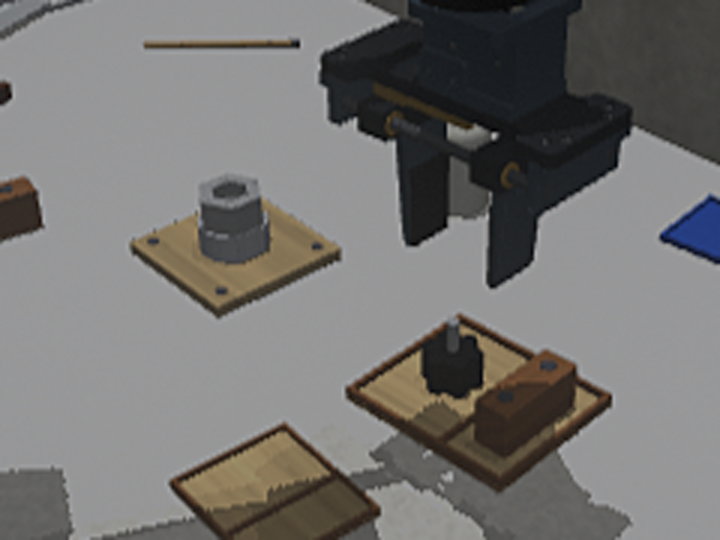

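View pics/t13.png

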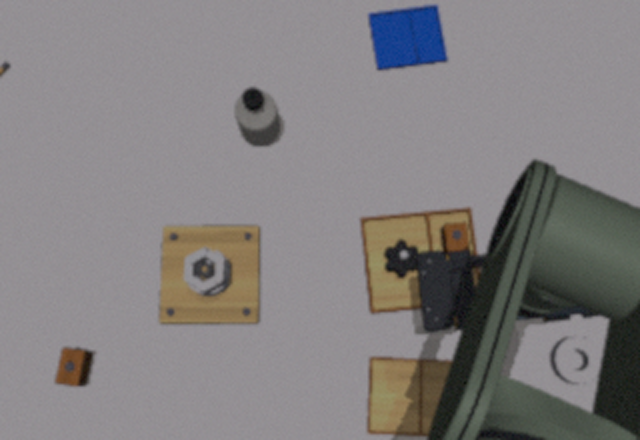

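```bash
python3 - <<'E'
from h import *
c=calibration('top'); im=capture('top')
print(unproj(c,[(160+206/2,100+271.5/2)],.066))
sets=[(np.vstack([hexpts(.487,.1445,np.radians(30),.066),hexpts(.487,.1445,np.radians(30),.066,.028)]),(0,0,255))]
overlay(im,c,sets,(240,210,50,52),12,'t14.png',1.6)
a=np.radians(5);T=np.array([.5055,-.1376]); q=np.array([[np.cos(a),-np.sin(a)],[np.sin(a),np.cos(a)]])
print('knob tray frame',(np.array([.5036,-.109])-T)@q,'block',(np.array([.509,-.1815])-T)@q)
E
```

```text
[[0.48328127 0.13961263 0.066     ]]
knob tray frame [0.00059988 0.02865676] block [-0.00033946 -0.04403799]
```

View pics/t14.png

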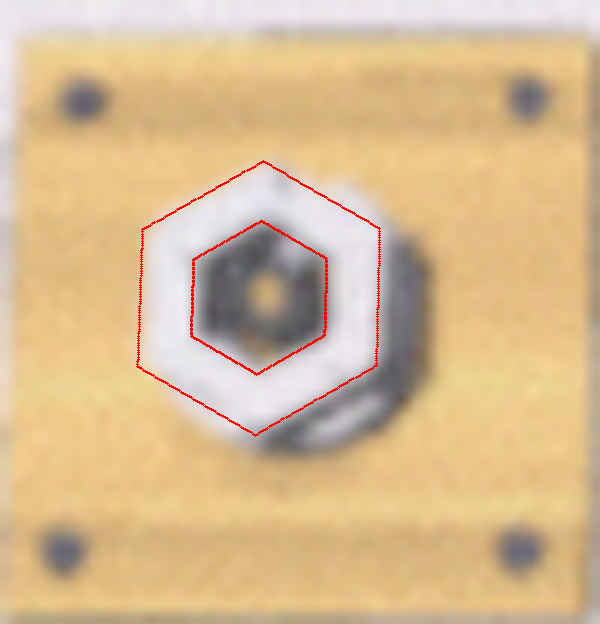

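```bash
python3 -c "
from workcell import ticket
print(ticket.finish_job())"
```

```text
the job is handed in; nothing more can be done
None
```

I built both kits and handed the job in at about 25 s of the 106 s allowed; the hand-in reported no verdict.

- **Spindle kit:** I turned the slotted collar so its slot met the key and lowered it onto the board with no resistance. The hexagonal collar is flat on top of it, and both are released. In the last top view its outline lies within about 2 mm of the post's axis. A rough pixel reading put it about 6 mm off instead; I trusted the outline, and both are inside the 10 mm limit.
- **Fence kit:** The lobed knob stands stud up in the wide pocket of the larger wooden tray. The long block lies screw heads up in the narrow pocket. From where the gripper released them, I make both about 1 mm or less from their pocket centres. The side and wrist pictures show both standing flat and free.
- **Left in place:** I didn't touch the plain collar, short block, bottle, small tray or blue tray. None looked displaced in the last pictures, though I did not measure them.

Camera estimates differed by up to about 4 mm on some objects, such as the knob. I corrected for this before each grasp or placing. No check failed, and no large wrist forces showed.

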